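# Push open the tea cupboard

### The job

Open the tea cupboard, the taller of the two small handle-less cupboards on the worktop: press the round steel plate on its door in until the push-to-open catch lets go, draw back and let the door spring ajar by itself. Then reach in behind its free edge with the fingers and push the door wide open, to about a right angle, and leave it so. Keep the low cupboard shut, and do not pick up or shift the crockery and other things standing around.

Things in the scene. Friction and masses are not known exactly. Their poses are not given: they have to be found in the camera images.
- tall_unit: Tea cupboard: wooden box with a plain grey door, no handle, 115 deep x 170 wide x 220 mm high, fixed, left or right of the low one, turned up to 0.2 rad. Origin: centre of its underside; x points from front to back, y to the hinge side, z up. The door covers the whole front: 170 wide, 12 thick, from 10 to 220 mm up, its face 57.5 mm ahead of the origin, the box 10 mm behind it.
- tall_unit_pad (a point): Centre of the front of the round steel press plate (28 mm diameter, 2 mm proud of the door), 28 mm from the door's free (-y) edge, 142 mm from the hinge axis, 178 mm above the worktop; it moves with the door.
- tall_unit_hinge (a point): Point on the door's upright hinge axis, at the +y (robot's left) edge of the door, in the plane of its front face, at the height of the press plate.
- tall_unit_door (a joint): Door angle, rad: 0 shut and caught, negative pressed in (stop -0.05, 7 mm at the plate), positive open, free edge towards the robot (stop 1.75). The catch lets go when pressed to about -0.03 (4 mm, 2 to 4 N at the plate); as the press is eased a spring pushes the door to about 0.6, where it stays. Beyond, it swings freely, lightly braked, and stays where left. It does not catch again.
- low_unit: The low cupboard, of the same make with a press plate too, 115 deep x 220 wide x 130 mm high, fixed; origin at the centre of its underside, axes as for the tall one. To be left shut.
- low_unit_door (a joint): Angle of the low cupboard's door, rad: 0 shut, positive open.
- egg_cup_white: White egg cup, 52 mm across, 45 high, beside the hinge side of the tea cupboard; origin at the centre of its foot.
- tea_cup: Porcelain tea cup, 97 x 118 mm with its ear, 70 high, in front of the low cupboard; origin at the centre of its foot.
- shaker: Salt shaker, 44 mm across, 90 high, beside the low cupboard on its -y side; origin at the centre of its foot.
- mug: Two-tone mug, 78 x 116 mm with its handle, 101 high; origin at the centre of its foot.
- bowl: Porcelain sugar bowl with lid, 95 mm across, 114 high; origin at the centre of its foot.

How it is judged:
By the outcome, as a careful person would: the job done as asked, in the order asked, and still so for the second after the job is handed in, with the robot touching nothing.
It also fails if it takes over 58 s, if anything falls off the work surface, if the arm or the gripper's body presses on something with over 40 N, if the wrist force passes 120 N, or if a joint passes its speed limit or range.

### The arm

A 6-joint arm with a two-finger parallel gripper is mounted at the origin on a cart in front of the work surface, level with it; the furniture and walls round the work are solid. World frame = base frame: x ahead of the robot, y to its left, z up, the work surface at z = 0. Lengths are in mm, angles in degrees, forces in N, time in s.
With the tool pointing down it reaches from about 350 to 850 mm from the base axis. Payload 8.1 kg.
Tool frame: the origin (TCP) lies between the finger pads; the fingertips stand 17 mm ahead of it and the grasp point (between the pads) lies 2 mm behind it; z points along the fingers, y is the line along which they close (so a half turn about z gives the same grasp; the last joint's range is limited). The gripper opens to 85 mm and grips with 20 to 120 N. Pads are 22 mm wide; open, the fingers measure 114 mm over their backs; the gripper's body (76 mm by 85 mm) begins 54 mm behind the grasp point. The pads swing forward as they close: fully open they stand 13 mm farther back than shut.
Start: joints at [-74.393, 7.471, 85.268, -0, 87.261, -4.893], TCP at [210.149, -561.999, 227.492] pointing down, gripper open.
Joint ranges: [-169.43, 169.43], [-51.17, 129.36], [1.28, 143.12], [-76.62, 256.62], [0, 156.53], [-152.29, 152.29]. Speed limits (degrees/s): [136.94, 136.94, 159.86, 180, 180, 180].

### API

Orientations are given as [roll, pitch, yaw] about the fixed x, y, z axes, in that order (R = Rz(yaw) Ry(pitch) Rx(roll)).
In Python, from bench import sense, snapshot, hand_in, trace, place_of gives the robot as it stands.
- The arm moves only by the shell command python3 -m handwheel 'ROWS' [FORCE]. ROWS is JSON, a list of rows, each a list of 7 numbers: the opening, from -1 (shut) to 1 (fully open), then the shift along the tool's x, y, z in cm, then the turn, a rotation vector about the tool's x, y, z in rad. A call has 1 to 12 rows; each row shifts and turns the commanded pose from where the row before left it, along the tool's axes as they then stand; what a row does not reach is not made up. A row lasts 1/12 s, in which the tool goes at most 41.7 mm and 7.16 degrees, less where a joint would pass 70% of its speed; a pose out of reach is approached as far as the arm can. A call with a gripper value outside its range is refused whole. The fingers move at their own pace and stop on an object; FORCE is the grip in N (left out, the last holds). Time passes only in rows, so rows that do not move let the fingers close. It gives the time, the measured TCP pose, the force, the opening and the grip force at its end, in the units of the state.
- sense(): the state, without advancing time (a new reading comes with each control period).
- snapshot(name): name is "scene" or "top" or "wrist"; returns a dict with "image" (420x560x3 uint8, red, green, blue), "intrinsics" (3x3 intrinsics, pixels), "R" (3x3) and "t" (3): a world point X has camera coordinates R X + t. Camera axes: x right, y down, z forward; pixel columns grow to the right and rows downward; lengths in mm; the calibration is good to about 2 mm. The wrist camera is an equidistant fisheye: a pixel r from the principal point sees the ray r / f radians off the axis. A picture is of the moment at which its call begins. There is no depth.
- hand_in(): hands the job in; it is judged then, once.
Trained networks look in a picture, given as the dict that the camera call returned (one of the last four; its "shot" number tells which), for a name from the list of things; names that differ only in an ending like _2 or _b are one class to them, and where a whole thing is asked for, a point or a joint stands for the part that bears it (a point fixed in the world has none). Each returns a list of dicts, best first, with "conf" (0 to 1); they miss things now and then, are a little off and sometimes report something else, mostly with a low value. They report only what shows in the picture. A call takes as long as a camera call.
- trace(picture, query): "pixels" (420x560 bool, what is visible of it).
- place_of(picture, query): "location" ([x, y, z] in mm, in world coordinates, good to about 4 mm: a listed point, or the origin of a listed thing).
The state is a dict: "time": time; "joint_pos": joint angles; "qd": joint speeds; "joint_efforts": joint torques, N m; "tool_pos": TCP position; "tcp_rot": TCP orientation; "ft_force": force on the tool from outside, world axes, zero at the start; "wrist_torque": the same for the moment, N m; "finger_gap": finger opening in mm; "grip_force": force on a finger pad.
Only numpy, scipy, OpenCV 4.12 (cv2) and the standard library are available. Lean on these libraries where they do the work, as an engineer would, in place of code of your own. Each camera call takes 0.05 s, during which the arm holds its last target. There are 200 camera calls.

## Working session

There is one attempt and no reset: what is moved stays moved. The work goes in short steps, Python scripts to look and compute and a shell command to move; the robot and the scene stay as the last step left them, time stands still between calls to the robot, and variables do not carry over. Pictures are saved under pics/ and viewed, at most 10 in all, crops included, and the job is handed in when it is done.

```bash
mkdir -p pics; python3 - <<'E'
from bench import *
import cv2
s=sense();print({k:s[k] for k in('time','tool_pos','tcp_rot','ft_force','finger_gap')})
for n in('scene','top'):
    p=snapshot(n);cv2.imwrite(f'pics/{n}0.png',p['image'][:,:,::-1])
    for q in('tall_unit','tall_unit_pad','tall_unit_hinge','low_unit','egg_cup_white','tea_cup','shaker','mug','bowl'):
        print(n,q,[(round(d['conf'],2),[round(float(v)) for v in d['location']]) for d in place_of(p,q)[:2]])
E
```

```text
{'time': 0.0, 'tool_pos': array([ 209.98845503, -561.45641939,  226.44529428]), 'tcp_rot': array([-1.79895062e+02, -7.61292277e-03,  2.05022608e+01]), 'ft_force': array([ 0.28837828, -0.02494386,  0.15438666]), 'finger_gap': 85.42489082325457}
scene tall_unit [(0.56, [633, 280, 1]), (0.41, [535, -397, 2])]
scene tall_unit_pad [(0.77, [576, 219, 178])]
scene tall_unit_hinge [(0.77, [557, 358, 178])]
scene low_unit [(0.59, [600, -138, 1])]
scene egg_cup_white [(0.59, [629, 412, 1])]
scene tea_cup [(0.91, [446, -119, 5])]
scene shaker []
scene mug []
scene bowl [(0.61, [530, -401, -1]), (0.58, [630, 413, 3])]
top tall_unit [(0.94, [625, 278, 3])]
top tall_unit_pad [(0.59, [571, 216, 179])]
top tall_unit_hinge [(0.85, [553, 357, 179]), (0.54, [626, 414, 2])]
top low_unit [(0.85, [598, -142, 3])]
top egg_cup_white [(0.58, [624, 413, 2])]
top tea_cup [(0.6, [442, -114, -2])]
top shaker [(0.53, [596, -290, -1])]
top mug [(0.83, [406, -356, 2])]
top bowl [(0.73, [534, -404, 3])]
```

View pics/scene0.png

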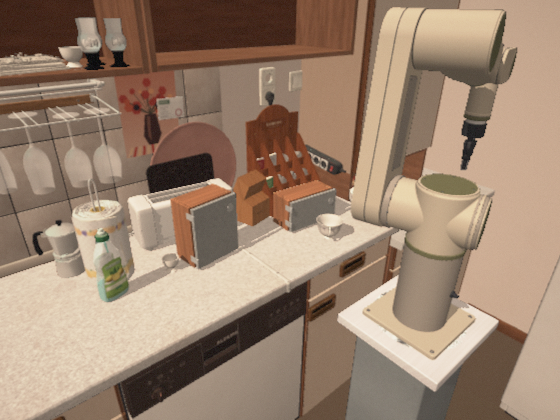

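View pics/top0.png

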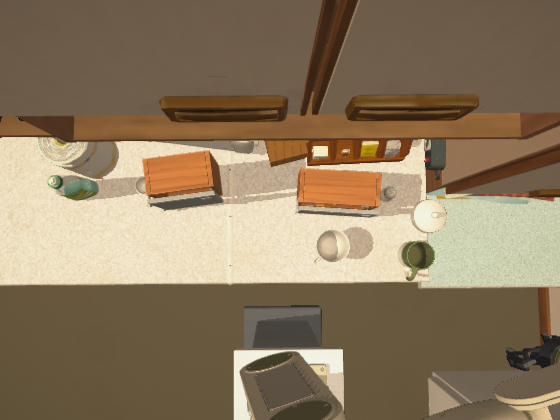

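The scene view shows the tall cupboard at about (205,225), its plate at its front, with the egg cup at (170,262). The low cupboard is at (305,205) and the tea cup at (330,225). The top view agrees with the networks' positions. The unit's yaw is about 7.5°.

```bash
python3 -m handwheel '[[-1,0,0,0,0,0,0.114],[-1,0,0,0,0,0,0.114],[-1,1.9,-3.6,0,0,0,0],[-1,1.9,-3.6,0,0,0,0],[-1,1.9,-3.6,0,0,0,0],[-1,1.9,-3.6,0,0,0,0],[-1,1.9,-3.6,0,0,0,0],[-1,1.9,-3.6,0,0,0,0],[-1,1.9,-3.6,0,0,0,0],[-1,1.9,-3.6,0,0,0,0],[-1,1.9,-3.6,0,0,0,0],[-1,1.9,-3.6,0,0,0,0]]'
python3 -m handwheel '[[-1,1.9,-3.6,0,0,0,0],[-1,1.9,-3.6,0,0,0,0],[-1,1.9,-3.6,0,0,0,0],[-1,1.9,-3.6,0,0,0,0],[-1,1.9,-3.6,0,0,0,0],[-1,1.9,-3.6,0,0,0,0],[-1,1.9,-3.6,0,0,0,0],[-1,1,-3.6,0,0,0,0],[-1,0,-3.6,0,0,0,0],[-1,0,0,0,0,0,0]]'
```

```text
time: 2.0
tool_pos: [352.2, -178.7, 227.8]
tcp_rot: [180.0, -0.1, 7.4]
ft_force: [1.1, 0.3, -0.4]
finger_gap: -0.3
grip_force: 0.0
time: 2.83
tool_pos: [450.8, 165.0, 227.4]
tcp_rot: [-179.9, 0.0, 7.7]
ft_force: [1.6, 0.3, -0.1]
finger_gap: 0.2
grip_force: 0.0
```

```bash
python3 -m handwheel '[[-1,0,0,0,0,0.112,0],[-1,0,0,0,0,0.112,0],[-1,0,0,0,0,0.112,0],[-1,0,0,0,0,0.112,0],[-1,0,0,0,0,0.112,0],[-1,0,0,0,0,0.112,0],[-1,0,0,0,0,0.112,0],[-1,0,-3,0,0,0,0],[-1,0,0,0,0,0,0],[-1,0,0,0,0,0,0]]'
python3 - <<'E'
from bench import *
import cv2,numpy as np
from scipy.spatial.transform import Rotation as Ro
s=sense();R=Ro.from_euler('xyz',s['tcp_rot'],degrees=True).as_matrix()
print(s['tool_pos'],s['joint_pos'])
P=[];H=[]
for n in('wrist','scene','top'):
    p=snapshot(n);cv2.imwrite(f'pics/{n}1.png',p['image'][:,:,::-1])
    for q in('tall_unit','tall_unit_pad','tall_unit_hinge'):
        d=place_of(p,q)[:1];print(n,q,[(round(e['conf'],2),np.round(e['location'],1)) for e in d])
        if d: print('  in tool cm (from fingertip)',np.round((R.T@(d[0]['location']-s['tool_pos'])-[0,0,17])/10,2))
E
```

```text
time: 3.67
tool_pos: [475.4, 208.3, 223.0]
tcp_rot: [179.1, -43.7, 7.8]
ft_force: [-0.3, -0.6, 0.3]
finger_gap: 0.4
grip_force: 0.0
[475.44251646 208.33756739 222.97509384] [ 28.60870551 -46.91214102 138.89051025 -20.37894303  48.37803408
 119.31310064]
wrist tall_unit [(0.88, array([628.3, 279.4,  -1.5]))]
  in tool cm (from fingertip) [-3.85 -5.4  25.58]
wrist tall_unit_pad [(0.95, array([575.9, 214.8, 178.4]))]
  in tool cm (from fingertip) [4.19 0.56 8.47]
wrist tall_unit_hinge [(0.61, array([559.5, 357.9, 173.8]))]
  in tool cm (from fingertip) [  4.09 -13.85   8.79]
scene tall_unit [(0.83, array([629.5, 281.5,   1.8]))]
  in tool cm (from fingertip) [-3.51 -5.59 25.44]
scene tall_unit_pad [(0.61, array([572.7, 217.4, 178.5]))]
  in tool cm (from fingertip) [3.99 0.26 8.26]
scene tall_unit_hinge [(0.75, array([556.7, 357.7, 175.9]))]
  in tool cm (from fingertip) [  4.04 -13.86   8.44]
top tall_unit [(0.91, array([624.8, 276.7,   4.8]))]
  in tool cm (from fingertip) [-3.69 -5.17 24.86]
top tall_unit_pad [(0.95, array([571.9, 214.5, 179.6]))]
  in tool cm (from fingertip) [3.98 0.54 8.1 ]
top tall_unit_hinge [(0.77, array([555. , 356.8, 178.4]))]
  in tool cm (from fingertip) [  4.08 -13.79   8.14]
```

View pics/wrist1.png

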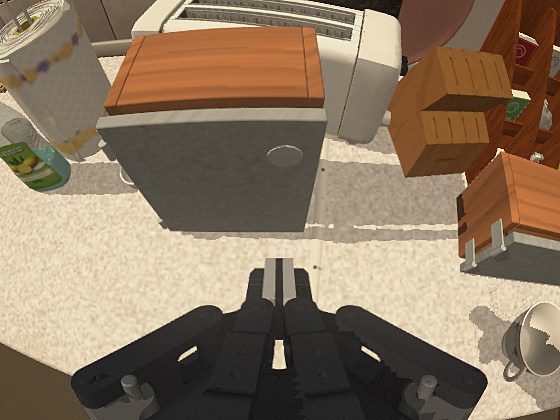

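The wrist view shows the plate at (285,156), with the closed fingertips below it at (280,262). All three estimates agree within 4 mm. I'll approach to a 15 mm standoff and account for the leading corner of the tilted tip.

```bash
python3 -m handwheel '[[-1,0.6,0.15,2.4,0,0,0],[-1,0.6,0.15,2.4,0,0,0],[-1,0.6,0.15,2.4,0,0,0],[-1,0,0,0,0,0,0],[-1,0,0,0,0,0,0]]'
python3 -m handwheel '[[-1,0.36,0,0.35,0,0,0],[-1,0.36,0,0.35,0,0,0],[-1,0,0,0,0,0,0],[-1,0,0,0,0,0,0]]'
python3 - <<'E'
from bench import *
import cv2
cv2.imwrite('pics/wrist2.png',snapshot('wrist')['image'][:,:,::-1])
E
```

```text
time: 4.68
tool_pos: [538.9, 208.6, 181.7]
tcp_rot: [179.1, -43.5, 7.5]
ft_force: [-0.8, -0.1, -0.3]
finger_gap: 0.4
grip_force: 0.0
time: 5.02
tool_pos: [549.8, 211.0, 185.9]
tcp_rot: [179.2, -43.9, 7.4]
ft_force: [-0.6, -0.0, -0.3]
finger_gap: 0.1
grip_force: 0.0
```

View pics/wrist2.png

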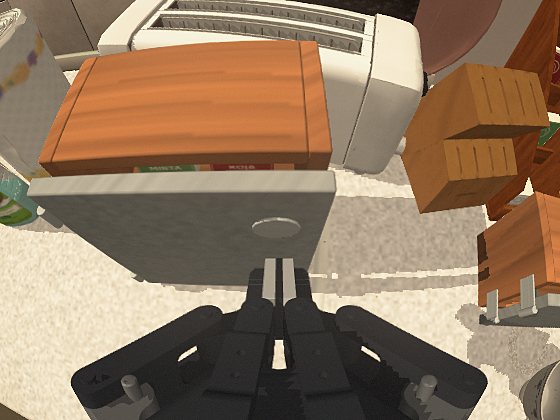

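The plate at (277,228) is directly ahead of the tip at (280,262), so I'll press slowly.

```bash
python3 -m handwheel '[[-1,0.14,0,0.14,0,0,0],[-1,0.14,0,0.14,0,0,0],[-1,0.14,0,0.14,0,0,0],[-1,0,0,0,0,0,0]]'
python3 -m handwheel '[[-1,0.14,0,0.15,0,0,0],[-1,0,0,0,0,0,0]]'
python3 -m handwheel '[[-1,0.14,0,0.15,0,0,0],[-1,0,0,0,0,0,0]]'
```

```text
time: 5.4
tool_pos: [555.6, 211.4, 184.4]
tcp_rot: [179.2, -43.8, 7.5]
ft_force: [-0.1, -0.0, -0.2]
finger_gap: 0.1
grip_force: 0.0
time: 5.57
tool_pos: [557.5, 211.6, 184.1]
tcp_rot: [179.2, -43.8, 7.5]
ft_force: [-0.2, 0.7, 0.4]
finger_gap: 0.1
grip_force: 0.0
time: 5.73
tool_pos: [559.6, 211.9, 184.0]
tcp_rot: [179.2, -43.8, 7.5]
ft_force: [0.6, -0.1, -0.4]
finger_gap: 0.2
grip_force: 0.0
```

```bash
python3 -m handwheel '[[-1,0.14,0,0.15,0,0,0],[-1,0,0,0,0,0,0]]'
python3 -m handwheel '[[-1,0.14,0,0.15,0,0,0],[-1,0,0,0,0,0,0]]'
python3 -m handwheel '[[-1,0.14,0,0.15,0,0,0],[-1,0,0,0,0,0,0]]'
```

```text
time: 5.9
tool_pos: [561.6, 212.1, 183.9]
tcp_rot: [179.2, -43.8, 7.5]
ft_force: [-0.5, 0.0, 0.0]
finger_gap: -0.1
grip_force: 0.0
time: 6.07
tool_pos: [563.7, 212.4, 183.8]
tcp_rot: [179.2, -43.8, 7.5]
ft_force: [0.5, -0.6, 0.4]
finger_gap: -0.4
grip_force: 0.0
time: 6.23
tool_pos: [565.7, 212.6, 183.7]
tcp_rot: [179.2, -43.8, 7.5]
ft_force: [-0.4, 0.3, 0.0]
finger_gap: 0.0
grip_force: 0.0
```

```bash
python3 - <<'E'
from bench import *
import cv2,numpy as np
p=snapshot('wrist');c=p['image'][150:330,180:380,::-1]
cv2.imwrite('pics/wrist3.png',cv2.resize(c,None,fx=3,fy=3,interpolation=cv2.INTER_CUBIC))
d=place_of(p,'tall_unit_pad')[:1];print(d and d[0]['location'])
for q in ('tall_unit_pad','tall_unit_hinge'):
  for n in('top','scene'):
    d=place_of(snapshot(n),q)[:1];print(q,n,d and d[0]['location'])
E
```

```text
[577.2, 215.6, 176.4]
tall_unit_pad top [570.4, 216.7, 180.6]
tall_unit_pad scene [577.4, 216.1, 181.1]
tall_unit_hinge top [555.0, 356.3, 178.6]
tall_unit_hinge scene [559.0, 356.3, 179.2]
```

View pics/wrist3.png

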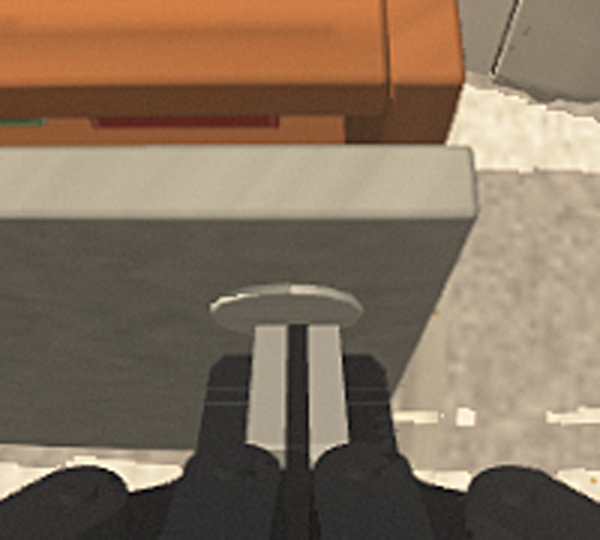

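In the enlarged crop the tips at (298,325) are centred just in front of the plate at (287,308), almost touching. I'll keep pressing.

```bash
python3 -m handwheel '[[-1,0.25,0.1,0.05,0,0,0],[-1,0,0,0,0,0,0]]'
python3 -m handwheel '[[-1,0.14,0,0.15,0,0,0],[-1,0,0,0,0,0,0]]'
python3 -m handwheel '[[-1,0.14,0,0.15,0,0,0],[-1,0,0,0,0,0,0]]'
```

```text
time: 6.9
tool_pos: [568.1, 211.9, 185.5]
tcp_rot: [179.2, -43.8, 7.5]
ft_force: [0.4, -0.3, -0.2]
finger_gap: 0.0
grip_force: 0.0
time: 7.07
tool_pos: [570.1, 212.1, 185.1]
tcp_rot: [179.2, -43.8, 7.5]
ft_force: [-0.3, -0.1, 0.1]
finger_gap: -0.2
grip_force: 0.0
time: 7.23
tool_pos: [572.0, 212.4, 184.8]
tcp_rot: [179.2, -43.8, 7.5]
ft_force: [-0.6, 0.3, 0.1]
finger_gap: 0.0
grip_force: 0.0
```

```bash
python3 -m handwheel '[[-1,0.14,0,0.15,0,0,0],[-1,0,0,0,0,0,0]]'
python3 -m handwheel '[[-1,0.14,0,0.15,0,0,0],[-1,0,0,0,0,0,0]]'
python3 - <<'E'
from bench import *
import cv2
p=snapshot('wrist');c=p['image'][150:330,180:380,::-1]
cv2.imwrite('pics/wrist4.png',cv2.resize(c,None,fx=3,fy=3,interpolation=cv2.INTER_CUBIC))
E
```

```text
time: 7.4
tool_pos: [574.0, 212.6, 184.5]
tcp_rot: [179.2, -43.8, 7.5]
ft_force: [0.4, -0.1, 0.2]
finger_gap: -0.0
grip_force: 0.0
time: 7.57
tool_pos: [575.9, 212.9, 184.4]
tcp_rot: [179.2, -43.8, 7.5]
ft_force: [-2.1, -0.4, 1.0]
finger_gap: 0.4
grip_force: 1.0
```

View pics/wrist4.png

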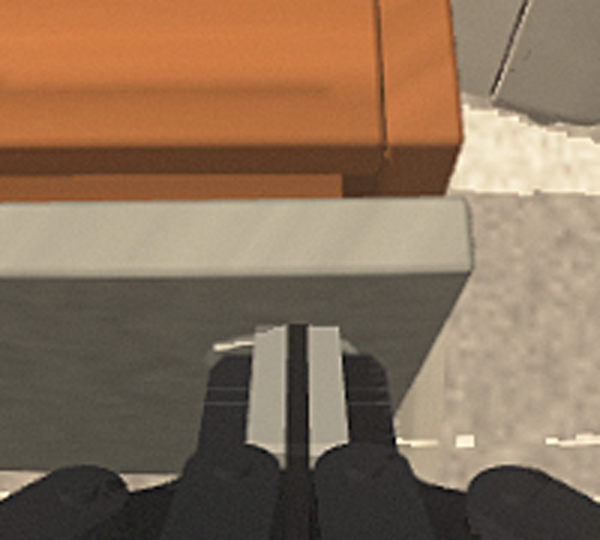

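The tips now cover the plate at (298,330) and there is 2 N of contact. I'll press a few mm more.

```bash
python3 -m handwheel '[[-1,0.14,0,0.15,0,0,0],[-1,0,0,0,0,0,0]]'
python3 -m handwheel '[[-1,0.11,0,0.11,0,0,0],[-1,0,0,0,0,0,0]]'
python3 -m handwheel '[[-1,0.07,0,0.07,0,0,0],[-1,0,0,0,0,0,0]]'
```

```text
time: 7.78
tool_pos: [578.0, 213.2, 184.4]
tcp_rot: [179.2, -43.8, 7.5]
ft_force: [-1.7, -0.1, 1.5]
finger_gap: 0.2
grip_force: 1.1
time: 7.95
tool_pos: [579.5, 213.4, 184.3]
tcp_rot: [179.2, -43.8, 7.5]
ft_force: [-2.8, -0.0, 1.1]
finger_gap: -0.3
grip_force: 1.4
time: 8.12
tool_pos: [580.4, 213.5, 184.4]
tcp_rot: [179.2, -43.8, 7.5]
ft_force: [-2.2, -0.0, 0.8]
finger_gap: -0.1
grip_force: 1.3
```

```bash
python3 -m handwheel '[[-1,0.05,0,0.05,0,0,0],[-1,0,0,0,0,0,0],[-1,-0.3,0,-0.3,0,0,0],[-1,-2.8,0.8,-2.8,0,0,0],[-1,-2.5,2,-2.5,0,0,0],[-1,0,4,-0.5,0,0,0],[-1,0,4,-0.5,0,0,0],[-1,0,3,-1,0,0,0],[-1,0,0,0,0,0,0],[-1,0,0,0,0,0,0],[-1,0,0,0,0,0,0]]'
python3 - <<'E'
from bench import *
import cv2,numpy as np
print(sense()['joint_pos'])
for n in('wrist','scene','top'):
    p=snapshot(n);cv2.imwrite(f'pics/{n}5.png',p['image'][:,:,::-1])
    for q in('tall_unit','tall_unit_pad','tall_unit_hinge'):
        d=place_of(p,q)[:1];print(n,q,[(round(e['conf'],2),np.round(e['location'],1)) for e in d])
E
```

```text
time: 9.03
tool_pos: [516.0, 83.3, 201.0]
tcp_rot: [179.2, -43.6, 7.2]
ft_force: [-0.1, -0.5, -0.4]
finger_gap: -0.3
grip_force: 0.0
[  1.17118901 -50.86640331 143.10140369   4.79886513  44.3628798
  82.18331734]
wrist tall_unit [(0.68, array([6.302e+02, 2.771e+02, 4.000e-01]))]
wrist tall_unit_pad [(0.96, array([490.3, 232.7, 178.3]))]
wrist tall_unit_hinge []
scene tall_unit [(0.93, array([629.3, 279.3,   2.3]))]
scene tall_unit_pad [(0.78, array([490.4, 234.7, 177.6]))]
scene tall_unit_hinge [(0.57, array([560.1, 357.3, 176.8]))]
top tall_unit [(0.97, array([627. , 276. ,   3.3]))]
top tall_unit_pad [(0.57, array([485.1, 230.8, 180.5]))]
top tall_unit_hinge [(0.93, array([556.8, 356.4, 175.1]))]
```

View pics/wrist5.png

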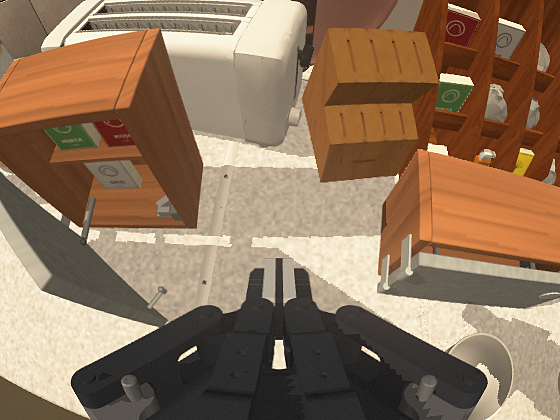

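The wrist view shows the door ajar at about 0.6 rad, with its free edge at roughly (165,320) and the box front open. I'll turn the tool to point down, clear of everything.

```bash
python3 -m handwheel '[[-1,0,0,0,0,-0.1,0],[-1,0,0,0,0,-0.11,0],[-1,0,0,0,0,-0.11,0],[-1,0,0,0,0,-0.11,0],[-1,0,0,0,0,-0.11,0],[-1,0,0,0,0,-0.11,0],[-1,0,0,0,0,-0.11,0],[-1,0,0,0,0,0,0],[-1,0,0,0,0,0,0]]'
```

```text
time: 10.38
tool_pos: [516.4, 83.9, 198.7]
tcp_rot: [179.4, 0.2, 6.8]
ft_force: [0.0, -0.8, -0.3]
finger_gap: -0.0
grip_force: 0.0
```

```bash
python3 -m handwheel '[[-1,1.6,-3.2,0.1,0,0,0],[-1,1.6,-3.2,0.1,0,0,0],[-1,0,-2.5,0,0,0,0],[-1,-0.3,-2.5,0,0,0,0],[-1,0,0,0,0,0,0]]'
python3 - <<'E'
from bench import *
import cv2
cv2.imwrite('pics/top6.png',cv2.resize(snapshot('top')['image'][120:300,120:320,::-1],None,fx=3,fy=3))
cv2.imwrite('pics/wrist6.png',snapshot('wrist')['image'][:,:,::-1])
E
```

```text
time: 10.8
tool_pos: [530.0, 204.3, 199.3]
tcp_rot: [179.5, -0.3, 7.0]
ft_force: [0.6, 0.8, -0.3]
finger_gap: 0.2
grip_force: 0.0
```

View pics/wrist6.png

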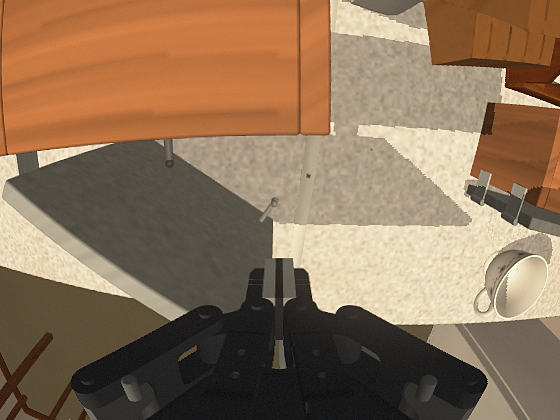

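The closed fingers at (280,280) are behind the door's inner face, clear of the box front. Now I'll push along the hinge arc.

```bash
python3 -m handwheel '[[-1,-0.2,-1.2,0,0,0,0],[-1,-0.2,-1.2,0,0,0,0],[-1,-1.1,-0.6,0,0,0,0],[-1,-1.1,-0.6,0,0,0,0],[-1,0,0,0,0,0,0]]'
python3 -m handwheel '[[-1,-1,-0.85,0,0,0,0],[-1,-1,-0.85,0,0,0,0],[-1,-0.8,-1,0,0,0,0],[-1,-0.8,-1,0,0,0,0],[-1,0,0,0,0,0,0]]'
python3 - <<'E'
from bench import *
import numpy as np
for n in('scene','top'):
    p=snapshot(n)
    for q in('tall_unit_pad','tall_unit_hinge'):
        d=place_of(p,q)[:1];print(n,q,[(round(e['conf'],2),np.round(e['location'],1)) for e in d])
E
```

```text
time: 11.32
tool_pos: [499.1, 234.0, 197.6]
tcp_rot: [179.4, 0.0, 6.8]
ft_force: [-1.4, -0.6, 0.0]
finger_gap: -0.4
grip_force: 0.0
time: 11.73
tool_pos: [459.1, 267.6, 197.1]
tcp_rot: [179.4, 0.0, 6.9]
ft_force: [-0.2, -0.7, 0.2]
finger_gap: -0.0
grip_force: 0.0
scene tall_unit_pad [(0.7, array([433.5, 289.9, 178.7]))]
scene tall_unit_hinge [(0.57, array([557.7, 356.7, 176.9]))]
top tall_unit_pad []
top tall_unit_hinge [(0.57, array([556.4, 358.7, 179.2]))]
```

```bash
python3 -m handwheel '[[-1,-0.6,-1.2,0,0,0,0],[-1,-0.6,-1.2,0,0,0,0],[-1,-0.35,-1.1,0,0,0,0],[-1,-0.3,-1.1,0,0,0,0],[-1,0,0,0,0,0,0]]'
python3 - <<'E'
from bench import *
import numpy as np
for n in('scene','top'):
  for k in (1,2):
    p=snapshot(n)
    for q in('tall_unit_pad','tall_unit_hinge'):
        d=place_of(p,q)[:1];print(n,q,[(round(e['conf'],2),np.round(e['location'],1)) for e in d])
E
```

```text
time: 12.45
tool_pos: [436.7, 310.7, 196.6]
tcp_rot: [179.4, -0.0, 6.8]
ft_force: [-0.9, 1.0, 1.0]
finger_gap: -0.5
grip_force: 0.0
scene tall_unit_pad [(0.6, array([419.4, 341. , 177.8]))]
scene tall_unit_hinge [(0.78, array([556.2, 358.5, 176.1]))]
scene tall_unit_pad [(0.94, array([416.7, 339.2, 180. ]))]
scene tall_unit_hinge []
top tall_unit_pad []
top tall_unit_hinge [(0.58, array([555.3, 355.2, 181.4]))]
top tall_unit_pad []
top tall_unit_hinge [(0.78, array([555.8, 357.2, 177.3]))]
```

The door is at about 90°. I'll withdraw sideways, away from the door, then up.

```bash
python3 -m handwheel '[[-1,0,1,0,0,0,0],[-1,0,2.5,0,0,0,0],[-1,0,3.5,0,0,0,0],[-1,0,3.5,-1,0,0,0],[-1,0,3.5,-2,0,0,0],[-1,0,2,-2,0,0,0],[-1,0,0,0,0,0,0],[-1,0,0,0,0,0,0],[-1,0,0,0,0,0,0],[-1,0,0,0,0,0,0]]'
python3 - <<'E'
from bench import *
import numpy as np,cv2
for n in('scene','top'):
    p=snapshot(n);cv2.imwrite(f'pics/{n}9.png',p['image'][:,:,::-1])
    for q in('tall_unit_pad','tall_unit_hinge','egg_cup_white','tea_cup','low_unit','shaker','mug','bowl'):
        d=place_of(p,q)[:1];print(n,q,[(round(e['conf'],2),np.round(e['location'],1)) for e in d])
E
```

```text
time: 13.88
tool_pos: [455.5, 151.1, 247.2]
tcp_rot: [179.4, 0.1, 6.8]
ft_force: [-1.0, 0.6, 0.7]
finger_gap: -0.3
grip_force: 0.0
scene tall_unit_pad [(0.89, array([417.1, 338.5, 179. ]))]
scene tall_unit_hinge [(0.62, array([556.9, 357.7, 177. ]))]
scene egg_cup_white [(0.55, array([630.4, 411.7,   2.4]))]
scene tea_cup [(0.95, array([ 445. , -118.2,    2.7]))]
scene low_unit [(0.9, array([ 600.4, -137.8,    2.5]))]
scene shaker []
scene mug [(0.67, array([ 406.6, -355.9,   -0.6]))]
scene bowl [(0.65, array([ 530.2, -397.2,    3.7]))]
top tall_unit_pad [(0.58, array([414.5, 339.8, 178.7]))]
top tall_unit_hinge [(0.56, array([555.9, 358.3, 176.9]))]
top egg_cup_white [(0.69, array([625.8, 414.1,   4.4]))]
top tea_cup [(0.56, array([ 442.7, -112.5,   -3. ]))]
top low_unit [(0.95, array([ 596.7, -138.5,    4.7]))]
top shaker [(0.47, array([ 592. , -290.1,    4.5]))]
top mug [(0.74, array([ 404.4, -357.6,    0.9]))]
top bowl [(0.97, array([ 532.6, -402.3,    4.9]))]
```

View pics/scene9.png

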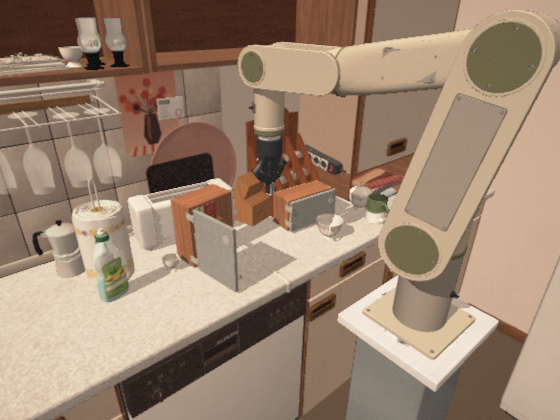

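The door stands at a right angle at about (215,250). The low cupboard at (305,205) is shut, nothing has shifted and the robot is clear.

```bash
python3 -c "
from bench import hand_in
print(hand_in())"
```

```text
the job is handed in; nothing more can be done
None
```

The tea cupboard door was pressed until the catch let go, sprang ajar by itself, and was then pushed to about 90° and left there; the low cupboard stayed shut, no crockery moved by the final camera check, and I handed the job in at about 14 s with the robot touching nothing.

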